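Put the medicine bottles back in their stands

TASK

Put the four medicine bottles away, each upright in the round stand made for its width: the narrowest bottle in the smallest stand, and so on up to the widest in the largest. Set them down on the bottom of the well rather than dropping them, knock none over, and leave the rubber stamp and the dosing cup where they are.

Things in the scene. Friction and masses are not known exactly. Their poses are not given: they have to be found in the camera images.
- vial: The smallest of four medicine bottles, slim, brown glass, black cap, standing upright, 30 mm across and 64 mm tall with its cap (cap 16 mm across, the top 16 mm). Origin: centre of the underside, z up. Loose, 35 to 130 g. Can be gripped from above by the cap.
- narrow_bottle: The second narrowest medicine bottle, brown glass, black cap, standing upright, 38 mm across and 75 mm tall with its cap (cap 28 mm across, the top 13 mm). Origin: centre of the underside, z up. Loose, 35 to 130 g. Can be gripped from above by the cap.
- tall_bottle: The second widest and tallest medicine bottle, brown glass, white cap, standing upright, 44 mm across and 85 mm tall with its cap (cap 32 mm across, the top 15 mm). Origin: centre of the underside, z up. Loose, 35 to 130 g. Can be gripped from above by the cap.
- wide_bottle: The widest medicine bottle, white plastic, blue cap, standing upright, 52 mm across and 80 mm tall with its cap (cap 38 mm across, the top 14 mm). Origin: centre of the underside, z up. Loose, 35 to 130 g. Can be gripped from above by the cap.
- stand_xs: The smallest of four round grey plastic bottle stands, fixed to the table: a low open cup 58 mm across and 24 mm high, with a flat-bottomed round well 48 mm across; takes the smallest bottle (30 mm) with play all round. Origin: centre of the underside on the table; the floor of the well is 8 mm above it, z up.
- stand_s: The second smallest of four round grey plastic bottle stands, fixed to the table: a low open cup 66 mm across and 24 mm high, with a flat-bottomed round well 56 mm across; takes the second narrowest bottle (38 mm) with play all round. Origin: centre of the underside on the table; the floor of the well is 8 mm above it, z up.
- stand_m: The second largest of four round grey plastic bottle stands, fixed to the table: a low open cup 75 mm across and 24 mm high, with a flat-bottomed round well 65 mm across; takes the second widest bottle (44 mm) with play all round. Origin: centre of the underside on the table; the floor of the well is 8 mm above it, z up.
- stand_l: The largest of four round grey plastic bottle stands, fixed to the table: a low open cup 86 mm across and 24 mm high, with a flat-bottomed round well 76 mm across; takes the widest bottle (52 mm) with play all round. Origin: centre of the underside on the table; the floor of the well is 8 mm above it, z up.
- stamp: A rubber stamp with an upright brown grip, 23 x 42 x 64 mm tall, standing loose among the bottles; not a bottle, leave it where it is. Origin: centre of the underside.
- dosing_cup: A clear white dosing cup, 44 mm across and 38 mm tall, standing loose near the right end; leave it where it is. Origin: centre of the underside. (Between the robot and the nearest bottles lies a low blue heat sealer, its far edge about 60 mm or more from any bottle's centre, with a raised arm; a grasp that closes sideways, along y, keeps the gripper clear of it.)

How it is judged:
By the outcome, as a careful person would: the job done as asked, in the order asked, and still so for the second after the job is handed in, with the robot touching nothing.
It also fails if it takes over 120 s, if anything falls off the work surface, if the arm or the gripper's body presses on something with over 40 N, if the wrist force passes 120 N, or if a joint passes its speed limit or range.

ROBOT

A 6-joint arm with a two-finger parallel gripper is mounted at the origin on a cart in front of the work surface, level with it; the furniture and walls round the work are solid. World frame = base frame: x ahead of the robot, y to its left, z up, the work surface at z = 0. Lengths are in m, angles in rad, forces in N, time in s.
With the tool pointing down it reaches from about 0.375 to 0.9 m from the base axis. Payload 3.1 kg.
Tool frame: the origin (TCP) lies on the centre line of the jaws, within the pads' length; the fingertips stand 14 mm ahead of it and the grasp point (between the pads) lies 5 mm behind it; z points along the fingers, y is the line along which they close (so a half turn about z gives the same grasp; the last joint's range is limited). The gripper opens to 87 mm and grips with 3 to 60 N. Pads are 19 mm wide; open, the fingers measure 117 mm over their backs; the gripper's body (75 mm by 190 mm) begins 51 mm behind the grasp point.
Start: joints at [-1.419, 0.527, 1.433, -0, 1.181, -0.178], TCP at [0.202, -0.591, 0.237] pointing down, gripper open.
Joint ranges: [-3.08, 3.08], [-0.75, 2.2], [0.22, 2.44], [-1.43, 4.57], [0, 2.65], [-2.85, 2.85]. Speed limits (rad/s): [2.79, 2.79, 3.14, 3.14, 3.14, 3.14].

INTERFACE

Orientations are given as a 3x3 rotation matrix whose columns are the frame's x, y, z axes.
In Python, from workcell import bot gives the robot as it stands.
- The arm moves only by the tool inch_along, called after "Emit:" as name(argument=value, ...), one argument or row to a line, values as JSON. Schema: {"type":"object","properties":{"offsets":{"type":"array","items":{"type":"object","properties":{"xyz":{"type":"array","items":{"type":"number"},"minItems":3,"maxItems":3},"rotvec":{"type":"array","items":{"type":"number"},"minItems":3,"maxItems":3}},"additionalProperties":false},"minItems":1,"maxItems":5},"aperture":{"type":"number"},"force":{"type":"number"},"only":{"type":"string"},"quiet":{"type":"boolean"},"lines":{"type":"string"}},"required":["offsets"],"additionalProperties":false}. offsets is a list of rows, 1 to 5 of them, each an object with the fields xyz (a list: dx, dy, dz in m), rotvec (a list: a rotation vector rx, ry, rz in rad); a field left out counts as zero; each row shifts and turns the commanded pose from where the row before left it, along the tool's axes as they then stand; what a row does not reach is not made up. A row lasts 1/8 s, in which the tool goes at most 0.0625 m and 0.188 rad, less where a joint would pass 70% of its speed; a pose out of reach is approached as far as the arm can. aperture is the opening from 0.0 (shut) to 1.0 (fully open), set as the call begins (left out keeps the last). The fingers move at their own pace and stop on an object; force is the grip in N (left out, the last holds). Time passes only in rows, so rows that do not move let the fingers close. The tool returns the time, the measured TCP pose, the force, the opening and the grip force at its end. only (a regular expression) keeps the lines of the reply that match it, lines (a string "A,B") keeps lines A to B, and quiet returns only ok. Input that does not fit is refused with a message, and nothing moves.
- bot.state(): the state, without advancing time (a new reading comes with each control period).
- bot.camera(name): name is "scene" or "top" or "wrist"; returns the picture (420x560x3 uint8, red, green, blue); there is no depth.
- bot.camera_model(name): a dict with "fx", "fy", "cx", "cy" (pixels), "rvec" (rotation vector, rad) and "tvec" (3), from world to camera coordinates, as OpenCV has them. Camera axes: x right, y down, z forward; pixel columns grow to the right and rows downward; lengths in m; the calibration is good to about 2 mm. A picture is of the moment at which its call begins: read the wrist's pose just before it. camera_model takes no time and is no camera call; for the wrist camera it gives the pose at the moment of the call.
- bot.close_job(): hands the job in; it is judged then, once.
The state is a dict: "time": time; "joints": joint angles; "qvel": joint speeds; "joint_torque": joint torques, N m; "ee_pos": TCP position; "orientation": TCP orientation; "contact_force": force on the tool from outside, world axes, zero at the start; "wrist_torque": the same for the moment, N m; "opening": opening from 0.0 (shut) to 1.0 (fully open); "finger_force": force on a finger pad.
Only numpy, scipy, OpenCV 4.12 (cv2) and the standard library are available. Lean on these libraries where they do the work, as an engineer would, in place of code of your own. Each camera call takes 0.05 s, during which the arm holds its last target. There are 200 camera calls.

## Working session

There is one attempt and no reset: what is moved stays moved. The work goes in short steps, Python scripts to look and compute and a tool call to move; the robot and the scene stay as the last step left them, time stands still between calls to the robot, and variables do not carry over. Pictures are saved under pics/ and viewed, at most 14 in all, crops included, and the job is handed in when it is done.

```bash
ls; mkdir -p pics
```

Run:
```python
from workcell import bot
import cv2
for n in ("scene","top"):
    cv2.imwrite(f"pics/{n}0.png",bot.camera(n)[:,:,::-1]); m=bot.camera_model(n);print(n,m)
s=bot.state();print(s["time"],s["ee_pos"],s["orientation"])
```

```text
pics
workcell.py
scene {'fx': 542.1215061425909, 'fy': 542.1215061425909, 'cx': 284.0420120445554, 'cy': 202.59240893102512, 'rvec': array([ 0.84013206, -2.5799934 ,  1.04185025]), 'tvec': array([0.56446273, 0.1835669 , 1.01235652])}
top {'fx': 430.34323830311723, 'fy': 430.34323830311723, 'cx': 288.88983511050867, 'cy': 207.32352661170472, 'rvec': array([ 2.13860063, -2.19272268,  0.14322386]), 'tvec': array([0.14012735, 0.57179757, 0.93348015])}
0.1 [ 0.20232484 -0.59069274  0.23570709] [[ 9.46116283e-01  3.23826939e-01 -3.03984639e-04]
 [ 3.23826925e-01 -9.46114484e-01  1.87243328e-03]
 [ 3.18740067e-04 -1.86997802e-03 -9.99998201e-01]]
```

View pics/scene0.png

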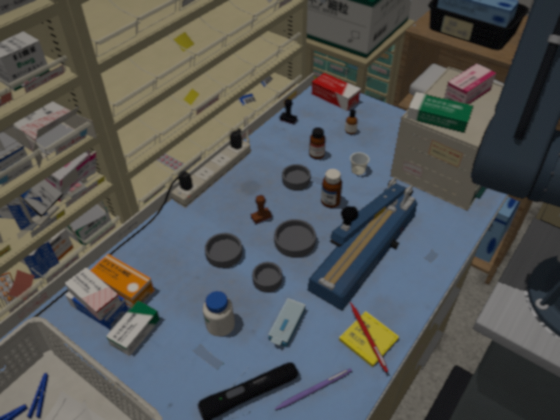

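View pics/top0.png

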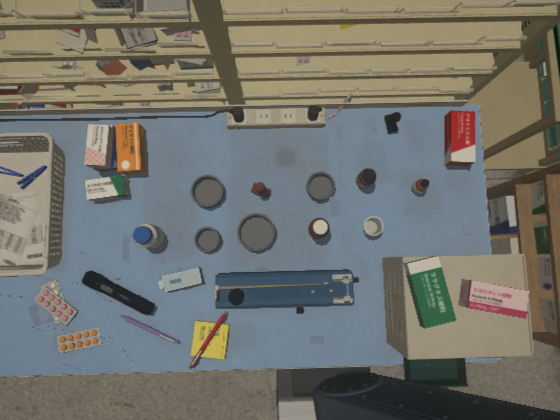

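The scene view shows the wide bottle (218,313), tall (331,188), narrow (317,143) and vial (352,122), the stamp (261,210), the cup (360,163), and stands at (224,249), (267,276), (295,238) and (296,177). The top view shows the same set. I'll enlarge both to read pixels.

Run:
```python
import cv2
a=cv2.imread("pics/top0.png")[160:260,120:440]; b=cv2.imread("pics/scene0.png")[100:345,190:385]
def grid(a,x0,y0,s,n):
    a=cv2.resize(a,None,fx=s,fy=s,interpolation=cv2.INTER_CUBIC); h,w=a.shape[:2]
    for x in range(-(-x0//20)*20,x0+int(w/s),20):
        cv2.line(a,(int((x-x0)*s),0),(int((x-x0)*s),h),(0,255,255),1); cv2.putText(a,str(x),(int((x-x0)*s),9),0,.33,(255,255,255),1)
    for y in range(-(-y0//20)*20,y0+int(h/s),20):
        cv2.line(a,(0,int((y-y0)*s)),(w,int((y-y0)*s)),(0,255,255),1); cv2.putText(a,str(y),(0,int((y-y0)*s)),0,.33,(255,255,255),1)
    cv2.imwrite(n,a)
t=cv2.imread("pics/top0.png")
grid(t[165:255,125:285],125,165,5,"pics/tl.png")
grid(t[160:250,290:440],290,160,5,"pics/tr.png")
s=cv2.imread("pics/scene0.png")
grid(s[225:345,190:330],190,225,5,"pics/sl.png")
grid(s[100:220,240:385],240,100,5,"pics/sr.png")
```

```text
(no output)
```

View pics/tl.png

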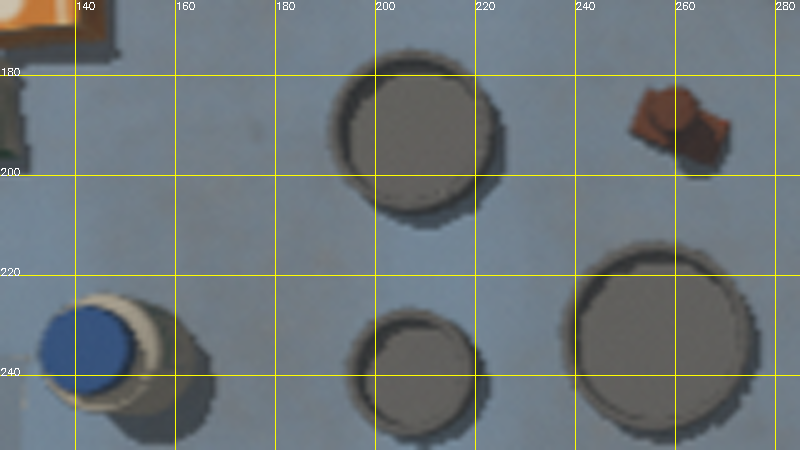

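View pics/tr.png

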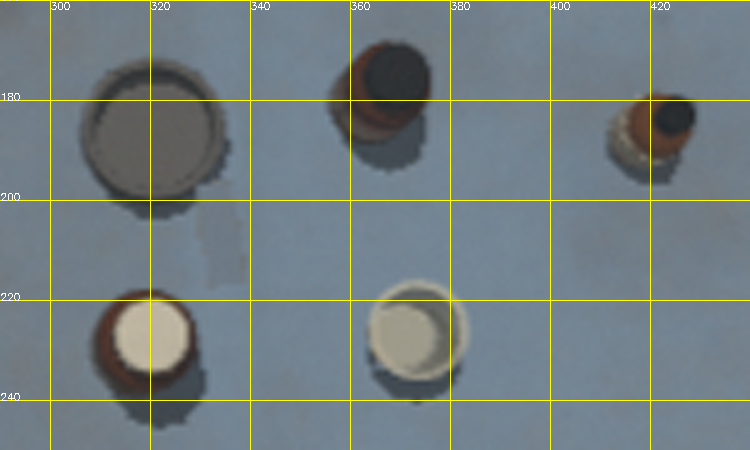

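View pics/sl.png

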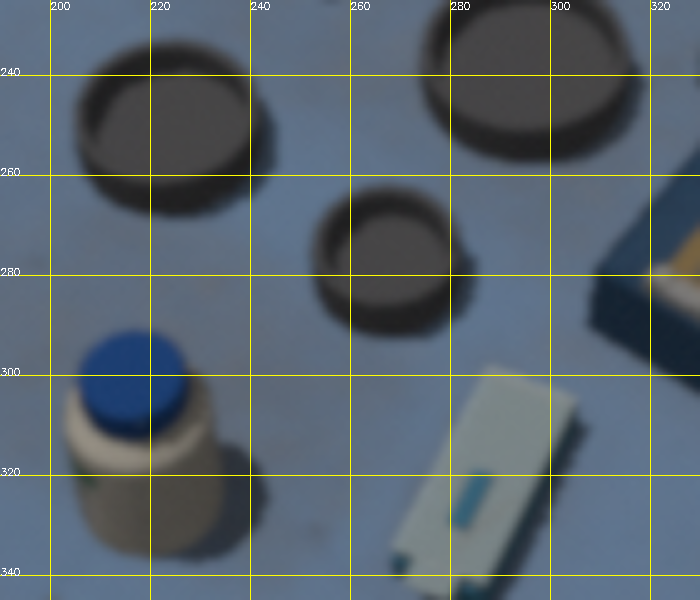

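View pics/sr.png

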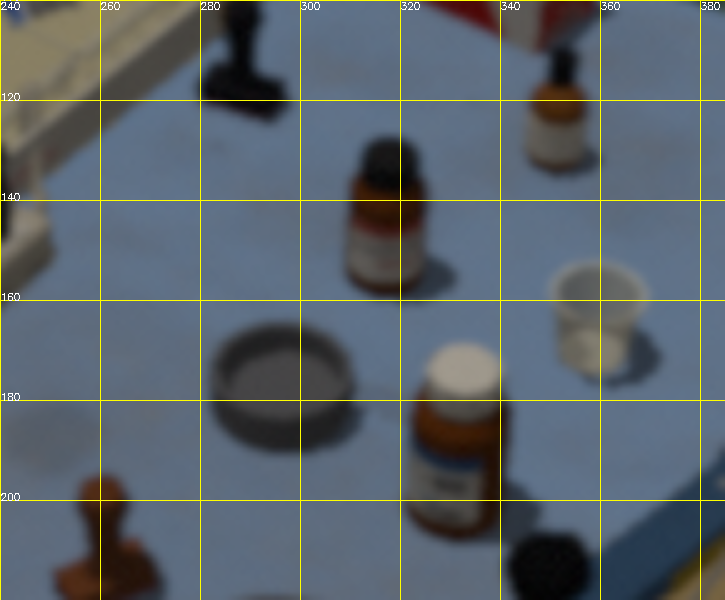

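The enlarged crops give these cap-top centres (top / scene):
- wide: (142.3,235) / (216.6,299.6)
- tall: (320.4,227) / (332.8,174)
- narrow: (369.3,174.7) / (318,131.6)
- vial: (424.6,183.2) / (352.8,111.6)

The stand rims in the top view are M (207.8,191.2), XS (208.2,240.6), L (256.4,232.2) and S (320.8,186.2). Next I triangulate.

Create h.py:
```python
import numpy as np, cv2
from scipy.spatial.transform import Rotation as R
from workcell import bot
def ray(m,p):
    M=R.from_rotvec(m["rvec"]).as_matrix(); d=M.T@[(p[0]-m["cx"])/m["fx"],(p[1]-m["cy"])/m["fy"],1]
    return -M.T@np.array(m["tvec"]),d/np.linalg.norm(d)
def atz(m,p,z):
    o,d=ray(m,p); return o+d*(z-o[2])/d[2]
def tri(rs):
    A=sum(np.eye(3)-np.outer(d,d) for o,d in rs); b=sum((np.eye(3)-np.outer(d,d))@o for o,d in rs)
    x=np.linalg.solve(A,b); return x,[np.linalg.norm(np.cross(x-o,d))*1e3 for o,d in rs]
def go(t,u=None):
    "remaining travel in tool axes; u=desired tool y direction (world)"
    s=bot.state(); O=np.array(s["orientation"]); d=O.T@(np.array(t)-s["ee_pos"])
    print("delta tool",d.round(4),"t",s["time"])
    if u is not None:
        y=np.array(u,float); z=np.array([0,0,-1.]); x=np.cross(y,z)
        print("rotvec",R.from_matrix(O.T@np.c_[x,y,z]).as_rotvec().round(3))
```

Run:
```python
from h import *
t,s=bot.camera_model("top"),bot.camera_model("scene")
np.set_printoptions(precision=4,suppress=True)
P=dict(wide=((142.3,235),(216.6,299.6),.08),tall=((320.4,227),(332.8,174),.085),narrow=((369.3,174.7),(318,131.6),.075),vial=((424.6,183.2),(352.8,111.6),.064),
M=((207.8,191.2),(223.6,248),.024),XS=((208.2,240.6),(267.4,274.2),.024),L=((256.4,232.2),(295,236.5),.024),S=((320.8,186.2),(296.4,175.2),.024))
for k,(a,b,z) in P.items():
    x,e=tri([ray(t,a),ray(s,b)]); print(k,x,"err",np.round(e,1),"top@z",atz(t,a,z)[:2],"scene@z",atz(s,b,z)[:2])
print("stamp",atz(t,(259,187),.06)[:2],"cup",atz(t,(373.5,226),.038)[:2])
for n,p in (("sealer far l",(216,272)),("far r",(357,270)),("knob",(236,297))): print(n,atz(t,p,.04))
go([.55,.1,.25],[0,1,0]); go([.55,.1,.25],[0,-1,0])
```

```text
wide [0.5192 0.439  0.0777] err [1. 1.] top@z [0.5182 0.4377] scene@z [0.519  0.4405]
tall [0.5265 0.061  0.0812] err [0.9 0.9] top@z [0.5254 0.0609] scene@z [0.5252 0.065 ]
narrow [ 0.6386 -0.0513  0.0691] err [0.2 0.2] top@z [ 0.6373 -0.0502] scene@z [ 0.6349 -0.0449]
vial [ 0.6183 -0.1742  0.0612] err [0.2 0.2] top@z [ 0.6176 -0.1733] scene@z [ 0.6167 -0.1707]
M [0.6197 0.3109 0.0169] err [1.1 1.1] top@z [0.6176 0.3091] scene@z [0.6166 0.3154]
XS [0.508  0.3109 0.0183] err [2.6 2.6] top@z [0.5055 0.3086] scene@z [0.5077 0.3152]
L [0.5231 0.2013 0.015 ] err [1. 1.] top@z [0.5216 0.2002] scene@z [0.5196 0.208 ]
S [0.6254 0.0513 0.0159] err [1.1 1.1] top@z [0.6231 0.0515] scene@z [0.6215 0.0588]
stamp [0.6185 0.1906] cup [ 0.5281 -0.0616]
sealer far l [0.4357 0.289  0.04  ]
far r [ 0.4321 -0.0201  0.04  ]
knob [0.3808 0.2459 0.04  ]
delta tool [ 0.5526 -0.5409 -0.0131] t 0.1
rotvec [ 0.    -0.003 -2.812]
delta tool [ 0.5526 -0.5409 -0.0131] t 0.1
rotvec [-0.002 -0.     0.33 ]
```

Run:
```python
from h import *
t,s=bot.camera_model("top"),bot.camera_model("scene")
print(tri([ray(t,(431,292)),ray(s,(446,112))]),tri([ray(t,(497,299)),ray(s,(471,83))]))
```

```text
(array([ 0.38869338, -0.13394257,  0.18349434]), [np.float64(3.9602871505709096), np.float64(3.9602871505708723)]) (array([ 0.37905776, -0.24680112,  0.19708643]), [np.float64(1.5709005367559978), np.float64(1.5709005367559095)])
```

Emit:
inch_along(
  offsets=[
    {"xyz": [0, 0, -0.05], "rotvec": [0, 0, 0.11]},
    {"xyz": [0, 0, -0.05], "rotvec": [0, 0, 0.11]},
    {"xyz": [0, 0, -0.05], "rotvec": [0, 0, 0.11]},
    {},
    {},
  ],
  aperture=1.0,
)

```text
time: 0.72
ee_pos: [0.2023, -0.5906, 0.3856]
orientation: [[1.0, 0.0, -0.0], [0.0, -1.0, 0.002], [-0.0, -0.002, -1.0]]
contact_force: [-0.5, 0.3, -1.4]
opening: 0.999
finger_force: 0.0
```

```bash
python3 -c "
from h import *
go([.618,-.174,.385],[0,-1,0])"
```

```text
delta tool [ 0.4158 -0.4165  0.0012] t 0.725
rotvec [-0.002  0.     0.   ]
```

Emit:
inch_along(
  offsets=[
    {"xyz": [0.0416, -0.0416, 0]},
    {"xyz": [0.0416, -0.0416, 0]},
    {"xyz": [0.0416, -0.0416, 0]},
    {"xyz": [0.0416, -0.0416, 0]},
    {"xyz": [0.0416, -0.0416, 0]},
  ],
  quiet=true,
)

```text
ok
```

Emit:
inch_along(
  offsets=[
    {"xyz": [0.0416, -0.0416, 0]},
    {"xyz": [0.0416, -0.0416, 0]},
    {"xyz": [0.0416, -0.0416, 0]},
    {"xyz": [0.0416, -0.0416, 0]},
    {"xyz": [0.0416, -0.0416, 0]},
  ],
  quiet=true,
)

```text
ok
```

Emit:
inch_along(
  offsets=[
    {"xyz": [0, 0, 0.05]},
    {"xyz": [0, 0, 0.05]},
    {"xyz": [0, 0, 0.05]},
    {},
    {},
  ],
)

```text
time: 2.6
ee_pos: [0.6191, -0.1757, 0.2371]
orientation: [[1.0, -0.0, 0.001], [-0.0, -1.0, -0.0], [0.001, 0.0, -1.0]]
contact_force: [0.2, -0.0, -0.1]
opening: 1.0
finger_force: 0.0
```

Run:
```python
from h import *
m=bot.camera_model("wrist");im=bot.camera("wrist")
cv2.imwrite("pics/w1.png",im[:,:,::-1])
M=R.from_rotvec(m["rvec"]).as_matrix();print(-M.T@m["tvec"],M)
for p in ([.6183,-.1742,.064],[.638,-.051,.075]): print(cv2.projectPoints(np.array([p]),m["rvec"],m["tvec"],np.array([[m["fx"],0,m["cx"]],[0,m["fy"],m["cy"]],[0,0,1]]),None)[0].ravel())
go([.618,-.174,.063],[0,-1,0])
```

```text
[ 0.70197953 -0.17607664  0.38577708] [[ 6.24980336e-04 -9.99999564e-01 -6.94300498e-04]
 [-9.54482482e-01 -8.03619294e-04  2.98265897e-01]
 [-2.98266324e-01  4.76287342e-04 -9.54482568e-01]]
[278.9704733  193.12685748]
[164.00315891 177.82072412]
delta tool [-0.0022 -0.0023  0.1753] t 2.65
rotvec [ 0.001 -0.003 -0.   ]
```

View pics/w1.png

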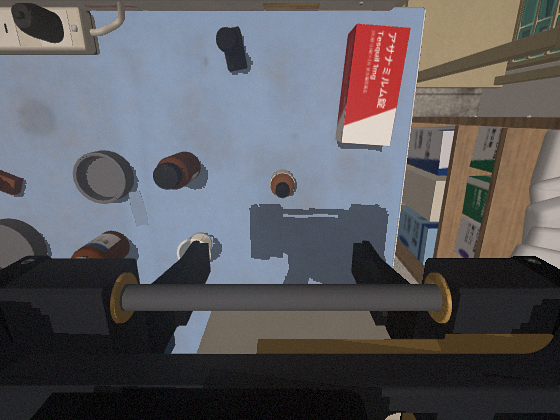

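The wrist view shows the vial cap top at about (282.5,189), the narrow cap at (166,175) and the S stand rim at (104,175). I'll compare these with the predictions.

Run:
```python
from h import *
import cv2
m=bot.camera_model("wrist");t=bot.camera_model("top")
np.set_printoptions(precision=4,suppress=True)
print(m["fx"])
for n,a,b,z in (("vial",(282.5,189),(424.6,183.2),.064),("narrow",(165.5,174.5),(369.3,174.7),.075),("S",(104,174.5),(320.8,186.2),.024)):
    print(n,atz(m,a,z),*tri([ray(m,a),ray(t,b)]))
w=cv2.imread("pics/w1.png")[145:215,65:305]; cv2.imwrite("pics/w1c.png",cv2.resize(w,None,fx=3.3,fy=3.3,interpolation=cv2.INTER_CUBIC))
```

```text
294.4836329747765
vial [ 0.6238 -0.1787  0.064 ] [ 0.6201 -0.1787  0.0484] [np.float64(0.14393614049670841), np.float64(0.1439361404966871)]
narrow [ 0.6424 -0.0531  0.075 ] [ 0.6399 -0.051   0.0677] [np.float64(1.3831029557518602), np.float64(1.3831029557517727)]
S [0.6326 0.0438 0.024 ] [0.6277 0.0513 0.0094] [np.float64(2.4459190063891363), np.float64(2.44591900638923)]
```

View pics/w1c.png

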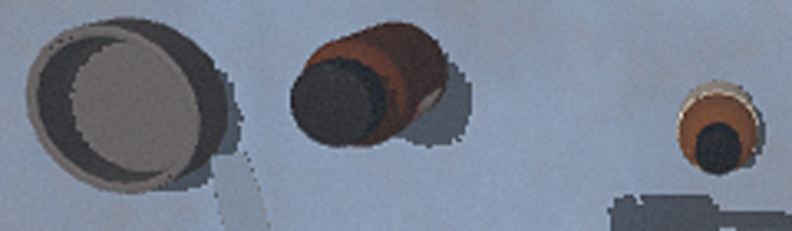

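Run:
```python
from h import *
m=bot.camera_model("wrist");t=bot.camera_model("top");s=bot.camera_model("scene")
np.set_printoptions(precision=4,suppress=True)
for n,a,b,c,z in (("vial",(282.6,191),(424.6,183.2),(352.8,111.6),.064),("narrow",(165.6,176.2),(369.3,174.7),(318,131.6),.075),("S",(99.2,178),(320.8,186.2),(296.4,175.2),.024)):
    print(n,atz(m,a,z),*tri([ray(m,a),ray(t,b)]),*tri([ray(m,a),ray(t,b),ray(s,c)]))
```

```text
vial [ 0.6215 -0.1788  0.064 ] [ 0.6191 -0.1782  0.0519] [np.float64(0.9332500030820268), np.float64(0.9332500030819937)] [ 0.6197 -0.1775  0.0574] [np.float64(1.4234708850084907), np.float64(2.016258517191167), np.float64(1.037493348725232)]
narrow [ 0.6406 -0.053   0.075 ] [ 0.6389 -0.0511  0.0692] [np.float64(0.6201690966730404), np.float64(0.6201690966730238)] [ 0.6389 -0.0511  0.0692] [np.float64(0.6871289079299389), np.float64(0.5537421205443083), np.float64(0.13505894789502024)]
S [0.6282 0.0505 0.024 ] [0.6256 0.0521 0.0198] [np.float64(2.031072897215851), np.float64(2.0310728972158896)] [0.6255 0.0527 0.0179] [np.float64(2.0788255908131763), np.float64(2.235584909274875), np.float64(0.5972617037469786)]
```

Emit:
inch_along(
  offsets=[
    {"xyz": [0.0004, 0.0013, 0.05]},
    {"xyz": [0, 0, 0.05]},
    {"xyz": [0, 0, 0.04]},
    {"xyz": [0, 0, 0.032]},
    {},
  ],
  aperture=0.6,
)

```text
time: 3.28
ee_pos: [0.6188, -0.1767, 0.0643]
orientation: [[1.0, -0.0, -0.001], [-0.0, -1.0, 0.001], [-0.001, -0.001, -1.0]]
contact_force: [0.1, 0.8, -0.4]
opening: 0.609
finger_force: 0.0
```

Emit:
inch_along(
  offsets=[
    {},
    {},
    {},
    {},
    {},
  ],
  aperture=0,
  force=12,
)

```text
time: 3.9
ee_pos: [0.6192, -0.1769, 0.0651]
orientation: [[1.0, -0.0, 0.001], [-0.0, -1.0, -0.001], [0.001, 0.001, -1.0]]
contact_force: [-0.4, -0.6, 1.2]
opening: 0.173
finger_force: 12.0
```

Emit:
inch_along(
  offsets=[
    {},
    {},
    {},
    {},
    {},
  ],
)

```text
time: 4.53
ee_pos: [0.6192, -0.1769, 0.0649]
orientation: [[1.0, -0.0, 0.001], [-0.0, -1.0, -0.0], [0.001, 0.0, -1.0]]
contact_force: [-0.2, -0.3, 5.5]
opening: 0.176
finger_force: 12.0
```

Emit:
inch_along(
  offsets=[
    {"xyz": [0, 0, -0.02]},
    {"xyz": [0, 0, -0.04]},
    {"xyz": [0, 0, -0.04]},
    {"xyz": [0, 0, -0.02]},
    {},
  ],
  force=20,
)

```text
time: 5.15
ee_pos: [0.6199, -0.1769, 0.187]
orientation: [[1.0, -0.0, 0.004], [-0.0, -1.0, -0.002], [0.004, 0.002, -1.0]]
contact_force: [-0.7, -0.1, -0.3]
opening: 0.18
finger_force: 20.0
```

Emit:
inch_along(
  offsets=[
    {"xyz": [-0.003, -0.02, 0]},
    {"xyz": [-0.01, -0.045, 0]},
    {"xyz": [-0.01, -0.045, 0]},
    {"xyz": [-0.01, -0.045, 0]},
    {"xyz": [-0.01, -0.045, 0]},
  ],
  quiet=true,
)

```text
ok
```

Emit:
inch_along(
  offsets=[
    {"xyz": [-0.01, -0.045, 0]},
    {"xyz": [-0.01, -0.045, 0]},
    {"xyz": [-0.01, -0.045, 0]},
    {"xyz": [-0.01, -0.045, 0]},
    {"xyz": [-0.01, -0.045, 0]},
  ],
  quiet=true,
)

```text
ok
```

Emit:
inch_along(
  offsets=[
    {"xyz": [-0.01, -0.035, 0]},
    {"xyz": [-0.01, -0.025, 0]},
    {},
    {},
    {},
  ],
)

```text
time: 7.02
ee_pos: [0.5059, 0.3075, 0.1841]
orientation: [[1.0, -0.001, -0.001], [-0.001, -1.0, -0.001], [-0.001, 0.001, -1.0]]
contact_force: [-0.4, 0.6, -0.2]
opening: 0.173
finger_force: 20.0
```

Run:
```python
from h import *
cv2.imwrite("pics/w2.png",bot.camera("wrist")[:,:,::-1])
go([.5065,.3095,.075],[0,-1,0])
t=bot.camera("top");s=bot.camera("scene")
a=cv2.resize(t[165:265,120:240],None,fx=3.5,fy=3.5);b=cv2.resize(s[200:300,190:320],None,fx=2.9,fy=3.5)
cv2.imwrite("pics/c2.png",np.hstack([a,b])[:,:,::-1])
```

```text
delta tool [ 0.0004 -0.0021  0.1093] t 7.075
rotvec [ 0.     0.001 -0.002]
```

View pics/w2.png

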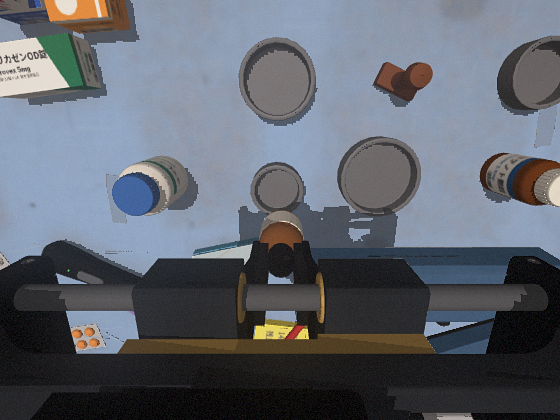

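The vial is held upright at (281,245). The XS rim centre is at (277,187), M at (277.5,79.5), L at (379.5,175), and the wide cap at (136.5,193.5).

Run:
```python
from h import *
m=bot.camera_model("wrist");t=bot.camera_model("top")
np.set_printoptions(precision=4,suppress=True)
for n,a,b,z in (("XS",(277,187.5),(208.2,240.6),.024),("M",(277.5,79.5),(207.8,191.2),.024),("L",(379.5,175),(256.4,232.2),.024),("wide",(136.5,193.5),(142.3,235),.08)):
    print(n,atz(m,a,z),atz(t,b,z),*tri([ray(m,a),ray(t,b)]))
```

```text
XS [0.515  0.3111 0.024 ] [0.5055 0.3086 0.024 ] [ 0.5074  0.3125 -0.0049] [np.float64(1.194384261076119), np.float64(1.1943842610761717)]
M [0.6223 0.3102 0.024 ] [0.6176 0.3091 0.024 ] [0.6219 0.311  0.0098] [np.float64(2.015443692075968), np.float64(2.015443692075864)]
L [0.5286 0.2021 0.024 ] [0.5216 0.2002 0.024 ] [0.5244 0.1996 0.0128] [np.float64(2.398018530165717), np.float64(2.3980185301658423)]
wide [0.5231 0.4352 0.08  ] [0.5182 0.4377 0.08  ] [0.5192 0.4426 0.0652] [np.float64(0.07256290383211808), np.float64(0.07256290383210076)]
```

Run:
```python
import cv2
w=cv2.imread("pics/w2.png")[30:225,105:430]; cv2.imwrite("pics/w2c.png",cv2.resize(w,None,fx=2.46,fy=2.46,interpolation=cv2.INTER_CUBIC))
```

```text
(no output)
```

View pics/w2c.png

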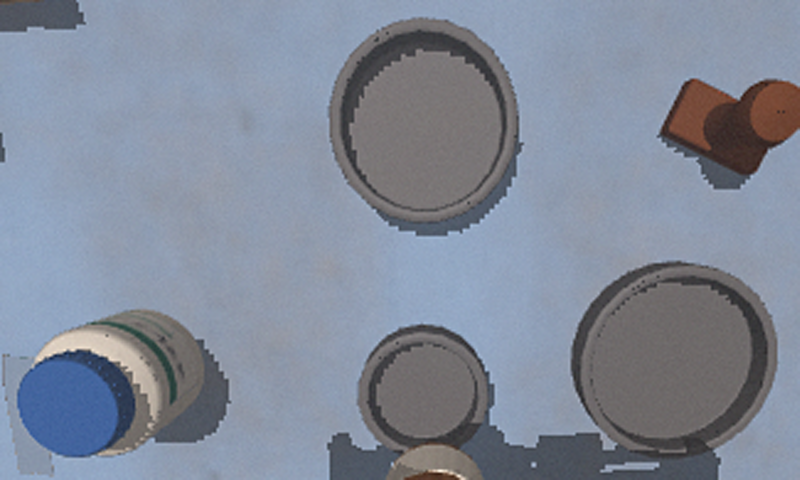

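Emit:
inch_along(
  offsets=[
    {"xyz": [0.002, -0.0025, 0.03]},
    {"xyz": [0, 0, 0.03]},
    {"xyz": [0, 0, 0.025]},
    {"xyz": [0, 0, 0.014]},
    {},
  ],
)

```text
time: 7.8
ee_pos: [0.5077, 0.3104, 0.0848]
orientation: [[1.0, -0.001, -0.002], [-0.001, -1.0, -0.001], [-0.002, 0.001, -1.0]]
contact_force: [-1.1, -0.3, 0.5]
opening: 0.171
finger_force: 20.0
```

Emit:
inch_along(
  offsets=[
    {"xyz": [0, 0, 0.003]},
    {"xyz": [0, 0, 0.003]},
    {},
  ],
)

```text
time: 8.18
ee_pos: [0.5082, 0.3109, 0.0799]
orientation: [[1.0, -0.0, 0.001], [-0.0, -1.0, 0.0], [0.001, -0.0, -1.0]]
contact_force: [-0.3, -1.0, -0.6]
opening: 0.175
finger_force: 20.0
```

Emit:
inch_along(
  offsets=[
    {"xyz": [0, 0, 0.002]},
    {"xyz": [0, 0, 0.002]},
    {},
  ],
)

```text
time: 8.55
ee_pos: [0.5079, 0.3108, 0.0753]
orientation: [[1.0, -0.0, -0.0], [-0.0, -1.0, -0.0], [-0.0, 0.0, -1.0]]
contact_force: [-0.2, 0.1, -0.2]
opening: 0.173
finger_force: 20.0
```

Emit:
inch_along(
  offsets=[
    {"xyz": [0, 0, 0.001]},
    {"xyz": [0, 0, 0.001]},
    {},
    {},
  ],
)

```text
time: 9.05
ee_pos: [0.508, 0.3109, 0.0735]
orientation: [[1.0, -0.0, 0.0], [-0.0, -1.0, 0.0], [0.0, -0.0, -1.0]]
contact_force: [0.1, 0.7, -0.8]
opening: 0.171
finger_force: 20.0
```

Emit:
inch_along(
  offsets=[
    {"xyz": [0, 0, 0.001]},
    {},
    {},
  ],
)

```text
time: 9.43
ee_pos: [0.5083, 0.3109, 0.073]
orientation: [[1.0, -0.0, 0.001], [-0.0, -1.0, 0.0], [0.001, -0.0, -1.0]]
contact_force: [-0.9, -0.7, 4.0]
opening: 0.171
finger_force: 20.0
```

```bash
python3 -c "
from h import *
s=bot.camera('scene');cv2.imwrite('pics/s3.png',cv2.resize(s[215:310,200:330],None,fx=6,fy=6)[:,:,::-1])"
```

```text
(no output)
```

View pics/s3.png

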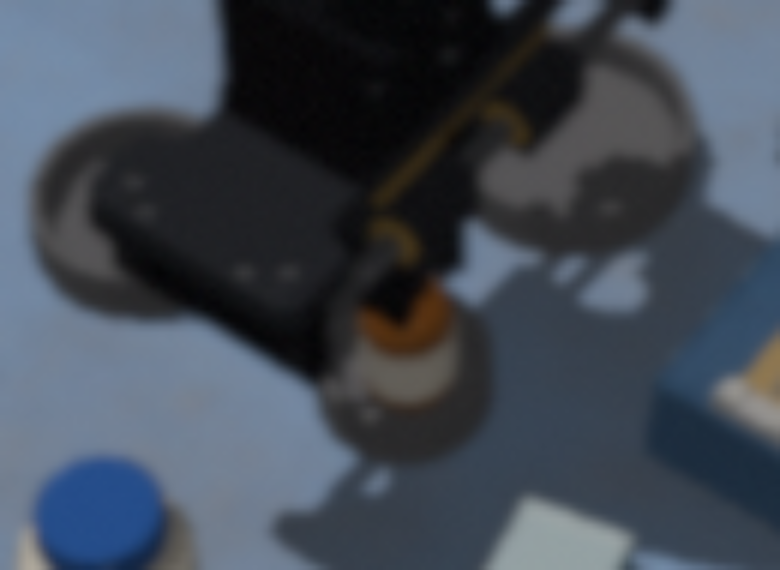

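The vial stands in the XS well at crop (410,350), and 4 N of contact came at z=0.073, exactly as expected. I'll release it and go to the narrow bottle.

Emit:
inch_along(
  offsets=[
    {},
    {},
    {},
  ],
  aperture=0.4,
)

```text
time: 9.85
ee_pos: [0.5077, 0.3108, 0.0722]
orientation: [[1.0, -0.0, -0.001], [-0.0, -1.0, -0.0], [-0.001, 0.0, -1.0]]
contact_force: [-0.8, -0.0, -0.1]
opening: 0.379
finger_force: 0.0
```

Emit:
inch_along(
  offsets=[
    {"xyz": [0, 0, -0.02]},
    {"xyz": [0, 0, -0.05]},
    {"xyz": [0, 0, -0.055]},
    {"xyz": [0.005, 0.02, 0]},
    {"xyz": [0.018, 0.05, 0]},
  ],
  aperture=0.6,
)

```text
time: 10.48
ee_pos: [0.5303, 0.2414, 0.1978]
orientation: [[1.0, 0.004, 0.001], [0.004, -1.0, 0.0], [0.001, -0.0, -1.0]]
contact_force: [0.1, 0.7, -0.9]
opening: 0.596
finger_force: 0.0
```

Emit:
inch_along(
  offsets=[
    {"xyz": [0.018, 0.05, 0]},
    {"xyz": [0.018, 0.05, 0]},
    {"xyz": [0.018, 0.05, 0]},
    {"xyz": [0.018, 0.05, 0]},
    {"xyz": [0.018, 0.05, 0]},
  ],
  quiet=true,
)

```text
ok
```

Emit:
inch_along(
  offsets=[
    {"xyz": [0.018, 0.042, 0]},
    {},
    {},
  ],
)

```text
time: 11.48
ee_pos: [0.6376, -0.051, 0.1962]
orientation: [[1.0, -0.001, -0.003], [-0.001, -1.0, 0.001], [-0.003, -0.001, -1.0]]
contact_force: [-0.5, 1.4, -0.2]
opening: 0.603
finger_force: 0.0
```

```bash
python3 -c "
from h import *
go([.639,-.051,.079],[0,-1,0])"
```

```text
delta tool [0.0018 0.0002 0.1172] t 11.475
rotvec [-0.001  0.003 -0.001]
```

Emit:
inch_along(
  offsets=[
    {"xyz": [0.001, 0, 0.04]},
    {"xyz": [0, 0, 0.04]},
    {"xyz": [0, 0, 0.025]},
    {"xyz": [0, 0, 0.012]},
    {},
  ],
  aperture=0.6,
)

```text
time: 12.1
ee_pos: [0.6392, -0.05, 0.08]
orientation: [[1.0, 0.001, -0.002], [0.001, -1.0, 0.001], [-0.002, -0.001, -1.0]]
contact_force: [0.4, 0.8, 1.3]
opening: 0.6
finger_force: 0.0
```

Emit:
inch_along(
  offsets=[
    {},
    {},
    {},
    {},
    {},
  ],
  aperture=0,
  force=20,
)

```text
time: 12.72
ee_pos: [0.6405, -0.0515, 0.0813]
orientation: [[1.0, -0.0, 0.001], [-0.0, -1.0, -0.001], [0.001, 0.001, -1.0]]
contact_force: [-0.2, -0.4, 3.4]
opening: 0.302
finger_force: 20.1
```

Emit:
inch_along(
  offsets=[
    {"xyz": [0, 0, -0.02]},
    {"xyz": [0, 0, -0.04]},
    {"xyz": [0, 0, -0.04]},
    {},
    {},
  ],
)

```text
time: 13.35
ee_pos: [0.6392, -0.0509, 0.1805]
orientation: [[1.0, -0.0, -0.001], [-0.0, -1.0, 0.0], [-0.001, -0.0, -1.0]]
contact_force: [0.3, 0.3, -1.5]
opening: 0.303
finger_force: 20.0
```

```bash
python3 -c "
from h import *
go([.6245,.0515,.087],[0,-1,0])"
```

```text
delta tool [-0.0147 -0.1024  0.0936] t 13.35
rotvec [-0.     0.001 -0.   ]
```

Emit:
inch_along(
  offsets=[
    {"xyz": [-0.004, -0.025, 0]},
    {"xyz": [-0.005, -0.04, 0]},
    {"xyz": [-0.005, -0.025, 0]},
    {"xyz": [0, -0.0125, 0]},
    {},
  ],
)

```text
time: 13.98
ee_pos: [0.6255, 0.0526, 0.1798]
orientation: [[1.0, 0.002, -0.001], [0.002, -1.0, -0.0], [-0.001, 0.0, -1.0]]
contact_force: [-0.3, 0.5, -0.9]
opening: 0.303
finger_force: 20.0
```

Emit:
inch_along(
  offsets=[
    {"xyz": [0, 0, 0.03]},
    {"xyz": [0, 0, 0.03]},
    {"xyz": [0, 0, 0.018]},
    {"xyz": [0, 0, 0.006]},
    {},
  ],
)

```text
time: 14.6
ee_pos: [0.6263, 0.051, 0.0966]
orientation: [[1.0, -0.001, 0.0], [-0.001, -1.0, -0.0], [0.0, 0.0, -1.0]]
contact_force: [-0.5, 0.7, 0.3]
opening: 0.304
finger_force: 20.0
```

Emit:
inch_along(
  offsets=[
    {"xyz": [0, 0, 0.002]},
    {"xyz": [0, 0, 0.002]},
    {"xyz": [0, 0, 0.001]},
    {},
    {},
  ],
)

```text
time: 15.22
ee_pos: [0.626, 0.0513, 0.0917]
orientation: [[1.0, -0.0, 0.0], [-0.0, -1.0, -0.0], [0.0, 0.0, -1.0]]
contact_force: [0.4, -0.3, -0.2]
opening: 0.309
finger_force: 20.0
```

Emit:
inch_along(
  offsets=[
    {"xyz": [0, 0, 0.001]},
    {"xyz": [0, 0, 0.001]},
    {},
    {},
  ],
)

```text
time: 15.72
ee_pos: [0.626, 0.0513, 0.0895]
orientation: [[1.0, -0.0, 0.0], [-0.0, -1.0, -0.0], [0.0, 0.0, -1.0]]
contact_force: [0.0, 0.1, -1.1]
opening: 0.303
finger_force: 20.0
```

Emit:
inch_along(
  offsets=[
    {"xyz": [0, 0, 0.001]},
    {},
    {},
  ],
)

```text
time: 16.1
ee_pos: [0.6264, 0.0512, 0.0892]
orientation: [[1.0, -0.0, 0.001], [-0.0, -1.0, -0.0], [0.001, 0.0, -1.0]]
contact_force: [-0.9, -0.9, 5.2]
opening: 0.305
finger_force: 20.1
```

Emit:
inch_along(
  offsets=[
    {},
    {},
    {},
  ],
  aperture=0.55,
)

```text
time: 16.48
ee_pos: [0.6256, 0.0514, 0.088]
orientation: [[1.0, -0.0, -0.001], [-0.0, -1.0, 0.0], [-0.001, -0.0, -1.0]]
contact_force: [0.7, -0.4, 0.7]
opening: 0.518
finger_force: 0.0
```

Emit:
inch_along(
  offsets=[
    {"xyz": [0, 0, -0.02]},
    {"xyz": [0, 0, -0.05]},
    {"xyz": [0, 0, -0.045]},
    {},
  ],
  aperture=0.65,
)

```text
time: 16.98
ee_pos: [0.6288, 0.0512, 0.2078]
orientation: [[1.0, -0.0, 0.009], [-0.0, -1.0, -0.001], [0.009, 0.001, -1.0]]
contact_force: [-0.7, 1.3, 0.7]
opening: 0.649
finger_force: 0.0
```

Emit:
inch_along(
  offsets=[
    {"xyz": [-0.02, -0.002, 0]},
    {"xyz": [-0.04, -0.004, 0]},
    {"xyz": [-0.04, -0.004, 0]},
    {},
    {},
  ],
)

```text
time: 17.6
ee_pos: [0.5267, 0.0613, 0.2032]
orientation: [[1.0, -0.0, 0.001], [-0.0, -1.0, -0.0], [0.001, 0.0, -1.0]]
contact_force: [0.4, 0.0, 1.1]
opening: 0.652
finger_force: 0.0
```

Run:
```python
from h import *
m=bot.camera_model("wrist");w=bot.camera("wrist");t=bot.camera("top")
K=np.array([[m["fx"],0,m["cx"]],[0,m["fy"],m["cy"]],[0,0,1]])
for p in ([.526,.062,.085],[.626,.051,.083]): print(cv2.projectPoints(np.array([p]),m["rvec"],m["tvec"],K,None)[0].ravel())
cv2.imwrite("pics/w4.png",cv2.resize(w[20:290,130:420],None,fx=2.2,fy=2.2,interpolation=cv2.INTER_CUBIC)[:,:,::-1])
go([.526,.062,.087],[0,-1,0])
```

```text
[279.47806172 207.58270982]
[292.30472547  95.23958274]
delta tool [-0.0015 -0.0009  0.1163] t 17.7
rotvec [ 0.    -0.001 -0.   ]
```

View pics/w4.png

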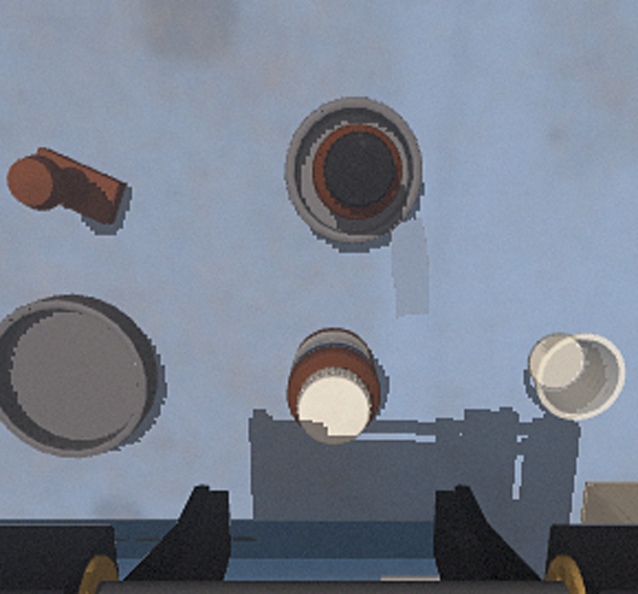

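The narrow bottle stands upright in S at crop (358,172). The tall cap is at full-image (281.4,205.9) against a predicted (279.5,207.6), about 1.5 mm off. Grasping the tall bottle.

Emit:
inch_along(
  offsets=[
    {"xyz": [0, 0, 0.04]},
    {"xyz": [0, 0, 0.04]},
    {"xyz": [0, 0, 0.025]},
    {"xyz": [0, 0, 0.011]},
    {},
  ],
  aperture=0.65,
)

```text
time: 18.32
ee_pos: [0.5264, 0.0613, 0.087]
orientation: [[1.0, -0.0, -0.001], [-0.0, -1.0, 0.0], [-0.001, -0.0, -1.0]]
contact_force: [-0.5, -0.9, 0.2]
opening: 0.648
finger_force: 0.0
```

Emit:
inch_along(
  offsets=[
    {},
    {},
    {},
    {},
    {},
  ],
  aperture=0,
  force=25,
)

```text
time: 18.95
ee_pos: [0.5265, 0.0611, 0.0882]
orientation: [[1.0, -0.0, 0.001], [-0.0, -1.0, -0.0], [0.001, 0.0, -1.0]]
contact_force: [0.2, -0.5, 4.5]
opening: 0.349
finger_force: 25.0
```

Emit:
inch_along(
  offsets=[
    {"xyz": [0, 0, -0.02]},
    {"xyz": [0, 0, -0.04]},
    {"xyz": [0, 0, -0.05]},
    {},
    {},
  ],
)

```text
time: 19.58
ee_pos: [0.525, 0.0615, 0.1969]
orientation: [[1.0, -0.0, -0.002], [-0.0, -1.0, 0.0], [-0.002, -0.0, -1.0]]
contact_force: [-0.6, 0.8, -1.0]
opening: 0.352
finger_force: 24.9
```

```bash
python3 -c "
from h import *
go([.620,.3105,.095],[0,-1,0])"
```

```text
delta tool [ 0.0951 -0.249   0.1018] t 19.575
rotvec [-0.     0.002 -0.   ]
```

Emit:
inch_along(
  offsets=[
    {"xyz": [0.009, -0.025, 0]},
    {"xyz": [0.017, -0.045, 0]},
    {"xyz": [0.017, -0.045, 0]},
    {"xyz": [0.017, -0.045, 0]},
    {"xyz": [0.017, -0.045, 0]},
  ],
  quiet=true,
)

```text
ok
```

Emit:
inch_along(
  offsets=[
    {"xyz": [0.011, -0.03, 0]},
    {"xyz": [0.006, -0.014, 0]},
    {},
    {},
  ],
)

```text
time: 20.7
ee_pos: [0.6193, 0.3089, 0.1967]
orientation: [[1.0, -0.001, -0.002], [-0.001, -1.0, -0.001], [-0.002, 0.001, -1.0]]
contact_force: [-0.3, -0.1, -1.1]
opening: 0.354
finger_force: 24.9
```

Emit:
inch_along(
  offsets=[
    {"xyz": [0, 0, 0.03]},
    {"xyz": [0, 0, 0.03]},
    {"xyz": [0, 0, 0.022]},
    {"xyz": [0, 0, 0.01]},
    {},
  ],
)

```text
time: 21.32
ee_pos: [0.6197, 0.3094, 0.1052]
orientation: [[1.0, -0.001, -0.001], [-0.001, -1.0, -0.001], [-0.001, 0.001, -1.0]]
contact_force: [-0.3, -0.6, 0.1]
opening: 0.351
finger_force: 24.9
```

```bash
python3 -c "
from h import *
go([.620,.3105,.0955],[0,-1,0])"
```

```text
delta tool [ 0.0003 -0.0011  0.0097] t 21.325
rotvec [ 0.001  0.001 -0.001]
```

Emit:
inch_along(
  offsets=[
    {"xyz": [0, -0.001, 0.003]},
    {"xyz": [0, 0, 0.002]},
    {"xyz": [0, 0, 0.002]},
    {},
    {},
  ],
)

```text
time: 21.95
ee_pos: [0.62, 0.3114, 0.0986]
orientation: [[1.0, -0.0, 0.0], [-0.0, -1.0, 0.0], [0.0, -0.0, -1.0]]
contact_force: [-0.8, -0.3, -0.9]
opening: 0.355
finger_force: 24.9
```

Emit:
inch_along(
  offsets=[
    {"xyz": [0, 0, 0.001]},
    {"xyz": [0, 0, 0.001]},
    {},
    {},
  ],
)

```text
time: 22.45
ee_pos: [0.62, 0.3113, 0.0965]
orientation: [[1.0, -0.0, 0.0], [-0.0, -1.0, 0.0], [0.0, -0.0, -1.0]]
contact_force: [-0.6, -0.1, -0.0]
opening: 0.35
finger_force: 24.9
```

Emit:
inch_along(
  offsets=[
    {"xyz": [0, 0, 0.001]},
    {},
    {},
  ],
)

```text
time: 22.82
ee_pos: [0.6204, 0.3113, 0.0962]
orientation: [[1.0, -0.0, 0.001], [-0.0, -1.0, 0.0], [0.001, -0.0, -1.0]]
contact_force: [-1.3, -1.2, 4.2]
opening: 0.353
finger_force: 25.0
```

Emit:
inch_along(
  offsets=[
    {},
    {},
    {},
  ],
  aperture=0.6,
)

```text
time: 23.2
ee_pos: [0.6197, 0.3114, 0.095]
orientation: [[1.0, -0.0, -0.001], [-0.0, -1.0, -0.0], [-0.001, 0.0, -1.0]]
contact_force: [-0.5, -1.0, -0.4]
opening: 0.569
finger_force: 0.0
```

Emit:
inch_along(
  offsets=[
    {"xyz": [0, 0, -0.02]},
    {"xyz": [0, 0, -0.05]},
    {"xyz": [0, 0, -0.045]},
    {},
  ],
  aperture=0.8,
)

```text
time: 23.7
ee_pos: [0.6233, 0.3125, 0.2175]
orientation: [[1.0, -0.0, 0.012], [-0.0, -1.0, 0.004], [0.012, -0.004, -1.0]]
contact_force: [1.2, -0.2, 0.1]
opening: 0.792
finger_force: 0.0
```

Emit:
inch_along(
  offsets=[
    {"xyz": [-0.02, -0.026, 0]},
    {"xyz": [-0.04, -0.05, 0]},
    {"xyz": [-0.04, -0.05, 0]},
    {},
    {},
  ],
)

```text
time: 24.32
ee_pos: [0.5217, 0.4349, 0.2104]
orientation: [[1.0, 0.001, 0.0], [0.001, -1.0, -0.001], [0.0, 0.001, -1.0]]
contact_force: [-0.3, -0.2, -0.0]
opening: 0.801
finger_force: 0.0
```

Run:
```python
from h import *
m=bot.camera_model("wrist");w=bot.camera("wrist")
K=np.array([[m["fx"],0,m["cx"]],[0,m["fy"],m["cy"]],[0,0,1]])
for p in ([.520,.437,.08],): print(cv2.projectPoints(np.array([p]),m["rvec"],m["tvec"],K,None)[0].ravel())
cv2.imwrite("pics/w5.png",cv2.resize(w[20:290,180:470],None,fx=2.2,fy=2.2,interpolation=cv2.INTER_CUBIC)[:,:,::-1])
go([.520,.437,.0825],[0,-1,0])
```

```text
[278.04613024 204.83307691]
delta tool [-0.0025 -0.0028  0.1279] t 24.375
rotvec [ 0.001 -0.    -0.001]
```

View pics/w5.png

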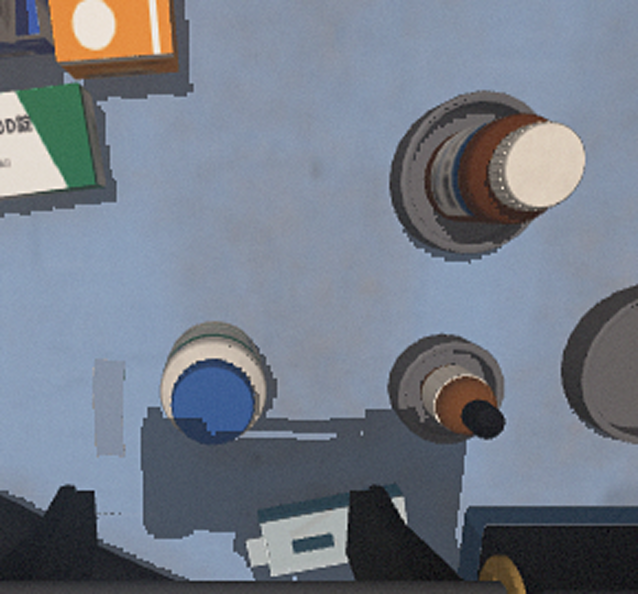

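Tall (M) and vial (XS) both stand upright in their wells. The wide cap is at (276.8,202.7), within 2 px of prediction. Grasping it.

Emit:
inch_along(
  offsets=[
    {"xyz": [-0.001, -0.003, 0.04]},
    {"xyz": [0, 0, 0.04]},
    {"xyz": [0, 0, 0.035]},
    {"xyz": [0, 0, 0.0125]},
    {},
  ],
  aperture=0.8,
)

```text
time: 25.0
ee_pos: [0.5216, 0.4369, 0.0825]
orientation: [[1.0, -0.002, -0.001], [-0.002, -1.0, -0.001], [-0.001, 0.001, -1.0]]
contact_force: [-0.4, -0.0, 0.3]
opening: 0.801
finger_force: 0.0
```

Emit:
inch_along(
  offsets=[
    {},
    {},
    {},
    {},
    {},
  ],
  aperture=0,
  force=25,
)

```text
time: 25.62
ee_pos: [0.5212, 0.4383, 0.0836]
orientation: [[1.0, -0.0, 0.001], [-0.0, -1.0, 0.001], [0.001, -0.001, -1.0]]
contact_force: [-0.1, -0.4, 1.8]
opening: 0.411
finger_force: 25.0
```

Emit:
inch_along(
  offsets=[
    {"xyz": [0, 0, -0.02]},
    {"xyz": [0, 0, -0.05]},
    {"xyz": [0, 0, -0.05]},
    {},
    {},
  ],
)

```text
time: 26.25
ee_pos: [0.5204, 0.4376, 0.2034]
orientation: [[1.0, -0.0, -0.0], [-0.0, -1.0, -0.0], [-0.0, 0.0, -1.0]]
contact_force: [-1.0, 0.2, -1.7]
opening: 0.419
finger_force: 25.0
```

```bash
python3 -c "
from h import *
go([.525,.201,.0905],[0,-1,0])"
```

```text
delta tool [0.0047 0.2366 0.113 ] t 26.25
rotvec [ 0.  0. -0.]
```

Emit:
inch_along(
  offsets=[
    {"xyz": [0.001, 0.025, 0]},
    {"xyz": [0.001, 0.045, 0]},
    {"xyz": [0.001, 0.045, 0]},
    {"xyz": [0.001, 0.045, 0]},
    {"xyz": [0, 0.04, 0]},
  ],
  quiet=true,
)

```text
ok
```

Emit:
inch_along(
  offsets=[
    {"xyz": [0, 0.025, 0]},
    {"xyz": [0, 0.0115, 0]},
    {},
    {},
  ],
)

```text
time: 27.38
ee_pos: [0.5247, 0.2023, 0.2027]
orientation: [[1.0, 0.001, -0.001], [0.001, -1.0, 0.0], [-0.001, -0.0, -1.0]]
contact_force: [-0.1, 0.4, -1.2]
opening: 0.417
finger_force: 25.0
```

Emit:
inch_along(
  offsets=[
    {"xyz": [0, 0, 0.04]},
    {"xyz": [0, 0, 0.03]},
    {"xyz": [0, 0, 0.022]},
    {"xyz": [0, 0, 0.01]},
    {},
  ],
)

```text
time: 28.0
ee_pos: [0.5247, 0.2021, 0.1006]
orientation: [[1.0, 0.001, -0.001], [0.001, -1.0, -0.0], [-0.001, 0.0, -1.0]]
contact_force: [-0.5, -0.5, -0.8]
opening: 0.42
finger_force: 25.0
```

```bash
python3 -c "
from h import *
go([.525,.201,.0912],[0,-1,0])"
```

```text
delta tool [0.0003 0.0011 0.0094] t 28.0
rotvec [0.    0.001 0.001]
```

Emit:
inch_along(
  offsets=[
    {"xyz": [0, 0.0005, 0.003]},
    {"xyz": [0, 0, 0.002]},
    {"xyz": [0, 0, 0.002]},
    {},
    {},
  ],
)

```text
time: 28.62
ee_pos: [0.525, 0.2009, 0.0942]
orientation: [[1.0, -0.0, 0.0], [-0.0, -1.0, 0.0], [0.0, -0.0, -1.0]]
contact_force: [-0.6, -0.1, 0.2]
opening: 0.414
finger_force: 25.0
```

Emit:
inch_along(
  offsets=[
    {"xyz": [0, 0, 0.001]},
    {},
    {},
  ],
)

```text
time: 29.0
ee_pos: [0.5249, 0.201, 0.093]
orientation: [[1.0, -0.0, -0.0], [-0.0, -1.0, -0.0], [-0.0, 0.0, -1.0]]
contact_force: [-0.2, -0.5, -0.9]
opening: 0.419
finger_force: 25.0
```

Emit:
inch_along(
  offsets=[
    {"xyz": [0, 0, 0.001]},
    {},
    {},
  ],
)

```text
time: 29.38
ee_pos: [0.5249, 0.201, 0.092]
orientation: [[1.0, -0.0, 0.0], [-0.0, -1.0, 0.0], [0.0, -0.0, -1.0]]
contact_force: [0.6, 0.8, -1.0]
opening: 0.415
finger_force: 25.0
```

Emit:
inch_along(
  offsets=[
    {"xyz": [0, 0, 0.001]},
    {},
    {},
  ],
)

```text
time: 29.75
ee_pos: [0.5252, 0.2011, 0.0915]
orientation: [[1.0, -0.0, 0.001], [-0.0, -1.0, 0.0], [0.001, -0.0, -1.0]]
contact_force: [-0.7, 0.4, 4.3]
opening: 0.418
finger_force: 25.0
```

Emit:
inch_along(
  offsets=[
    {},
    {},
    {},
  ],
  aperture=0.7,
)

```text
time: 30.12
ee_pos: [0.5247, 0.2008, 0.0907]
orientation: [[1.0, -0.0, -0.001], [-0.0, -1.0, -0.0], [-0.001, 0.0, -1.0]]
contact_force: [0.7, 0.4, -0.9]
opening: 0.654
finger_force: 0.0
```

Emit:
inch_along(
  offsets=[
    {"xyz": [0, 0, -0.02]},
    {"xyz": [0, 0, -0.05]},
    {"xyz": [0, 0, -0.06]},
    {"xyz": [0, 0, -0.06]},
    {"xyz": [0, 0, -0.05]},
  ],
)

```text
time: 30.75
ee_pos: [0.5249, 0.2009, 0.3335]
orientation: [[1.0, -0.0, 0.002], [-0.0, -1.0, 0.0], [0.002, -0.0, -1.0]]
contact_force: [-0.1, -0.5, 0.4]
opening: 0.7
finger_force: 0.0
```

Emit:
inch_along(
  offsets=[
    {"xyz": [0, 0.05, 0]},
    {"xyz": [0, 0.06, 0]},
    {"xyz": [0, 0.06, 0]},
    {"xyz": [0, 0.06, 0]},
    {"xyz": [0, 0.06, 0]},
  ],
  quiet=true,
)

```text
ok
```

Emit:
inch_along(
  offsets=[
    {"xyz": [0, 0.05, 0]},
    {"xyz": [0, 0.06, 0]},
    {"xyz": [0, 0.05, 0]},
    {},
    {},
  ],
)

```text
time: 32.0
ee_pos: [0.5243, -0.2486, 0.3305]
orientation: [[1.0, -0.001, -0.001], [-0.001, -1.0, 0.002], [-0.001, -0.002, -1.0]]
contact_force: [0.5, -0.2, -0.1]
opening: 0.7
finger_force: 0.0
```

```bash
python3 -c "
from h import *
t=bot.camera('top');s=bot.camera('scene');a=cv2.resize(t[150:270,120:440],None,fx=2.5,fy=2.5);b=cv2.resize(s[100:345,170:400],(282,300))
c=np.zeros((600,800,3),np.uint8);c[:300]=a;c[300:,:282]=b;cv2.imwrite('pics/f.png',c[:,:,::-1])"
```

```text
(no output)
```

View pics/f.png

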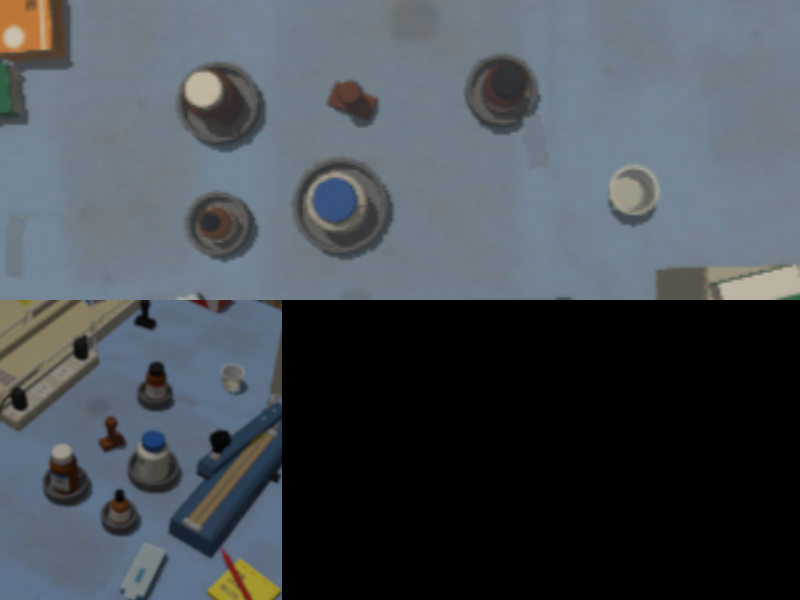

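All four bottles stand upright in their stands: tall (205,90), vial (212,222), wide (335,200) and narrow (510,85) in the top half. The stamp and cup have not moved.

```bash
python3 -c "
from workcell import bot
print(bot.close_job())"
```

```text
the job is handed in; nothing more can be done
None
```

All four bottles stand upright in their matching stands, the stamp and dosing cup were left where they were, and the job was handed in at about 32 s of the 120 s allowed.

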